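Open the push-to-open case and put the grooved block away

ROBOT

A 6-joint arm with a two-finger parallel gripper is mounted at the origin on the work surface. World frame = base frame: x ahead of the robot, y to its left, z up, the work surface at z = 0. Lengths are in m, angles in degrees, forces in N, time in s.
With the tool pointing down it reaches from about 0.4 to 0.825 m from the base axis. Payload 7 kg.
Tool frame: the origin (TCP) lies midway between the tips of the shut fingers; the grasp point (between the pads) lies r.pinch_z behind it (r.pinch_z is the distance from the TCP to the grasp point, in m); z points along the fingers, y is the line along which they close (so a half turn about z gives the same grasp; the last joint's range is limited). The gripper opens to 88 mm and grips with 3 to 60 N. Pads are 19 mm wide; open, the fingers measure 130 mm over their backs; the gripper's body (78 mm by 193 mm) begins 47 mm behind the grasp point.
Start: joints at [89.101, 20.546, 0.682, 0, -70.136, -16.507], TCP at [0.202, 0.644, 0.227] pointing down, gripper open.
Joint ranges: [-176.03, 176.03], [-82.01, 121.73], [-58.28, 71.71], [-173.87, 95.51], [-174.79, -0.11], [-173.66, 173.66]. Speed limits (degrees/s): [136.94, 136.94, 172.46, 180, 180, 180].

INTERFACE

Orientations are given as [roll, pitch, yaw] about the fixed x, y, z axes, in that order (R = Rz(yaw) Ry(pitch) Rx(roll)).
In Python, from plant import r, optics, job gives the robot as it stands.
- The arm moves only by the shell command python3 -m crank 'ROWS' [FORCE]. ROWS is JSON, a list of rows, each an object with "xyz": the shift along the tool's x, y, z in units of 30 mm (1.0 is 30 mm), a list of three; "delta_rot": the turn, a rotation vector about the tool's x, y, z in degrees, a list of three; "claw": the closure, from 0 (fully open) to 1 (shut). A call has 1 to 20 rows; each row is the pose to reach, as a shift and turn from the pose commanded when the call began, along the tool's axes at that moment; what a row does not reach only later rows make up. A row lasts 1/8 s, in which the tool goes at most 62.5 mm and 10.7 degrees, less where a joint would pass 70% of its speed; a pose out of reach is approached as far as the arm can. A call with a gripper value outside its range is refused whole. The fingers move at their own pace and stop on an object; FORCE is the grip in N (left out, the last holds). Time passes only in rows, so rows that repeat a pose let the fingers close. It gives the time, the measured TCP pose, the force, the opening and the grip force at its end, in the units of the state.
- r.get_state(): the state, without advancing time (a new reading comes with each control period).
- optics.capture(name): name is "side" or "top" or "wrist"; returns a dict with "img" (480x640x3 uint8, blue, green, red), "fovy" (degrees; the focal length in pixels is half the picture's height over the tangent of half this angle, whatever the lens; pixels are square), "cx", "cy" (the principal point, pixels), "dist" ([k1, k2, p1, p2, k3] as OpenCV has them; the pictures are not rectified), "eye" and "rotation" of the camera in the world; the wrist camera has in their place "hand_eye" (4x4, takes a point from camera to tool coordinates, whose origin is the TCP and whose axes are the flange's). Camera axes: x right, y up, looking along -z (the intrinsics and any distortion apply to the point x, -y, -z); pixel columns grow to the right and rows downward; lengths in m; the calibration is good to about 2 mm. A picture is of the moment at which its call begins: read the wrist's pose just before it. There is no depth.
- job.close_job(): hands the job in; it is judged then, once.
The state is a dict: "time_s": time; "joints": joint angles; "qd": joint speeds; "joint_torque": joint torques, N m; "tcp_pos": TCP position; "eef_rot": TCP orientation; "contact_force": force on the tool from outside, world axes, zero at the start; "moment": the same for the moment, N m; "gripper_width": finger opening in m; "gripper_force": force on a finger pad.
Only numpy, scipy, OpenCV 4.12 (cv2) and the standard library are available. Lean on these libraries where they do the work, as an engineer would, in place of code of your own. Each camera call takes 0.05 s, during which the arm holds its last target. There are 200 camera calls.

TASK

Press the handleless lid of the wooden case down near its free edge until the touch latch clicks, then keep your hand on the lid as it springs up and ease it open, so that it never flies up, until it stands open by itself. Then take the block with the groove across its top out of the rack, put it down upright on the bench and let go, take it again by its other two sides (those that will be free in the case), and set it down gently, upright and fully home on the floor of the case's channel; leave the lid open and the other things where they are.

Things in the scene. Friction and masses are not known exactly. Their poses are not given: they have to be found in the camera images.
- case: Low wooden case fixed to the bench, 200 mm along its x, 142 mm along its y, 85 mm high; origin at the centre of its underside, z up. A plywood lid without handle closes its top between two green end walls (85 mm high, 8 mm thick, at x = +-96 mm). Under the lid a channel runs along x (see channel) between two solid wooden rails 70 mm high.
- channel (a point): Centre of the channel's floor, 8 mm above the bench, axes as the case's. The channel is 184 mm long (x) and 54 mm wide (y); rails (27 to 70 mm to either side) rise 62 mm above this floor. The block fits only with its 62 mm side along the channel: beside it 5 mm is left to each rail, too little for a finger; at its two ends fingers have room. It may stand anywhere along it.
- case_lid (a joint): Lid angle, rad: 0 shut, about 1.75 fully open, past upright. Pressed near its free edge with about 6 N the lid gives 4 mm (-0.04), the latch lets go, and a stop (over 9 N) follows at 6 mm (-0.055). Then a spring drives it up (1 to 2 N at the edge). Let go, it flies open at over 3 rad/s: a failure. It follows a hand led slowly up on its outer face; from 1.3 rad on it may be let go and stays open.
- lid_press (a point): Where to press: on the lid's outer face, 25 mm in from the middle of the free edge, 107 mm from the hinge line; 85 mm above the bench when shut. Moves with the lid; x along the hinge, z the lid's outward normal. The lid is 182 mm (along the hinge) x 132 x 8 mm, 0.2 kg.
- lid_hinge (a point): Middle of the lid's hinge line, on the case's +y side (y = 66 mm, z = 81 mm of the case), at mid-thickness of the lid, 4 mm under its outer face when shut; x along the hinge (the case's x). The free edge is on the case's -y side, so the lid swings up and over towards the case's +y.
- rack: Wooden rack fixed to the bench, 110 mm (x) by 234 mm (y); origin at the centre of its underside. Three bays side by side, centres at y = -76, 0, 76 mm, floor 12 mm above the bench, between partitions 6 mm thick, 74 mm long in x, up to 72 mm above the bench. Open at front and back (x) but for a lip 6 mm wide, up to 18 mm above the bench, at x = +-52 mm.
- block: Grooved aluminium block, 44 mm (its x) by 62 mm (its y), 50 mm high, about 0.33 kg; a groove 16 mm wide, 14 mm deep runs along its y in the top. Origin at the centre of its underside, z up. It stands in one of the rack's bays (any) with its 62 mm side across the bay, 4 mm from each partition: there it can be gripped only across its 44 mm, along the rack's x.
- plain: Plain aluminium block without groove, 44 x 62 x 50 mm, in another bay; origin at the centre of its underside. To be left alone (within 30 mm).
- round: Round aluminium slug, 58 mm in diameter, 45 mm high, in another bay; origin at the centre of its underside. To be left alone (within 30 mm).
- carton: Cardboard box 100 x 80 x 60 mm on the bench; origin at the centre of its underside. To be left alone (within 30 mm).
- ledger: Shut blue book 156 x 112 x 20 mm lying on the bench; origin at the centre of its underside. To be left alone (within 30 mm).
Things that resemble listed ones, but are neither listed nor needed, are in the scene too. What is shaped like the block but pink or yellow is not meant.

How it is judged (in metres and radians):
On the way, in this order (a step that is already met when the one before it is completed fails the run):
1. the lid, pressed and eased up, stands open (over 1.2 rad) (value of joint case_lid above 1.2 rad), for 0.2 s.
2. the block has been put down on the bench, upright and let go (height (world z) of block below 0.005 m and angle between block's own z axis and vertical below 0.15 rad and contact force between block and the fingers below 0.1 N), for 0.2 s.
At the end, for the whole second after the job is handed in: The grooved block stands upright (within 0.08 rad), at rest and released, on the floor of the case's channel (underside within 3.5 mm of the floor, anywhere along the channel), and the lid stands open by more than 1.2 rad (x of block in the frame of case between -0.064 and 0.064 m and y of block in the frame of case between -0.012 and 0.012 m and z of block in the frame of case between 0.005 and 0.0115 m and angle between block's own z axis and vertical below 0.08 rad and linear speed of block below 0.02 m/s and value of joint case_lid above 1.2 rad); the robot touches nothing.
It fails at once if the lid flies open (over 3 rad/s) (velocity of joint case_lid above 3 rad/s).
It fails at once if the block is dropped into the channel (moves over 0.45 m/s inside it) (x of block in the frame of case between -0.064 and 0.064 m and y of block in the frame of case between -0.012 and 0.012 m and z of block in the frame of case below 0.04 m and linear speed of block above 0.45 m/s).
It fails at once if the plain block, the round slug, the carton or the ledger is moved by more than 30 mm (distance of any of plain, round, carton, ledger from where it was at the start of the episode above 0.03 m).
It also fails if it takes over 72 s, if anything falls off the work surface, if the arm or the gripper's body presses on something with over 40 N, if the wrist force passes 120 N, or if a joint passes its speed limit or range.

## Working session

There is one attempt and no reset: what is moved stays moved. The work goes in short steps, Python scripts to look and compute and a shell command to move; the robot and the scene stay as the last step left them, time stands still between calls to the robot, and variables do not carry over. Pictures are saved under pics/ and viewed, at most 10 in all, crops included, and the job is handed in when it is done.

```bash
ls; mkdir -p pics
python3 - <<'E'
from plant import r, optics, job
import cv2, numpy as np
print(r.get_state(), r.pinch_z)
for n in ["top","side"]:
    c=optics.capture(n); cv2.imwrite(f"pics/{n}0.png",c["img"]); print(n,{k:v for k,v in c.items() if k!="img"})
E
```

```text
pics
{'time_s': 0.0, 'joints': array([ 8.91005416e+01,  2.05903249e+01,  6.34231604e-01, -1.85298955e-02,
       -7.01353172e+01, -1.65054470e+01]), 'qd': array([-0.04324799, -0.01223328,  0.0598251 ,  0.00187507, -0.03276872,
        0.055875  ]), 'joint_torque': array([-4.48739020e-04, -5.82718492e+01,  2.93047822e+01,  6.99728340e+00,
        6.86799089e-03, -1.69589175e-04]), 'tcp_pos': array([0.20181337, 0.64362269, 0.22564369]), 'eef_rot': array([ 1.79907407e+02, -9.27104078e-03, -1.74112084e+01]), 'contact_force': array([ 0.18006751,  0.15681978, -0.21686723]), 'moment': array([-0.03124964, -0.00830317,  0.00634583]), 'gripper_force': 0.0, 'gripper_width': 0.08773066835301283} 0.0188
top {'fovy': 43.4893560197384, 'cx': 322.3039711606717, 'cy': 244.48701849164377, 'dist': array([0.06071406, 0.        , 0.        , 0.        , 0.        ]), 'eye': array([ 0.37097444, -0.03889609,  1.20350461]), 'rotation': array([  9.78799237,  -0.92334894, -88.46865846])}
side {'fovy': 44.61005864803997, 'cx': 319.4529297685261, 'cy': 237.67681669343264, 'dist': array([-0.05311444,  0.        ,  0.        ,  0.        ,  0.        ]), 'eye': array([ 0.18879894, -1.08498714,  0.88243228]), 'rotation': array([ 54.48247558,   0.99917709, -22.72860965])}
```

View pics/top0.png

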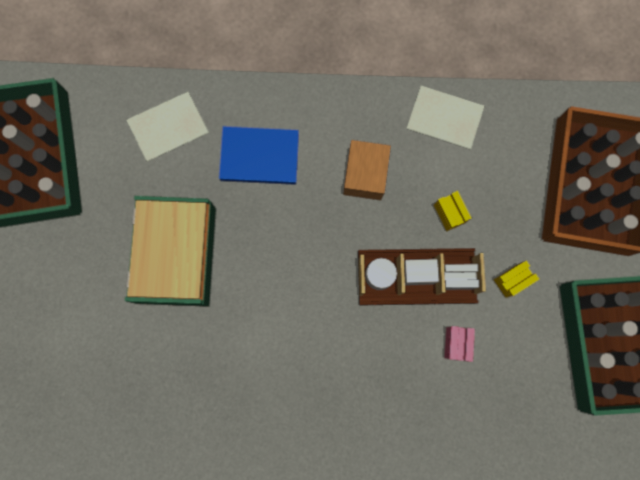

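View pics/side0.png

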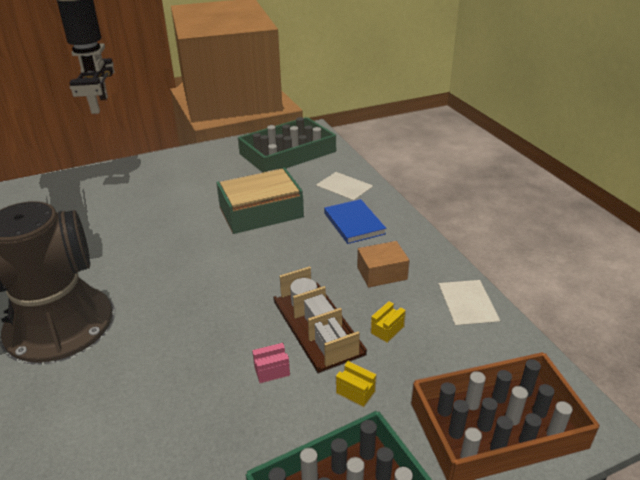

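The grooved candidates are at top-view (461,276) silver in the rack, (453,210) and (519,278) yellow, and (460,343) pink. The silver one in the rack's right-hand bay fits. The round slug is at (382,273), the plain block at (421,271), and the case at (170,250) with its green end walls at top and bottom. I'll enlarge the rack and the case.

Run:
```python
import cv2, numpy as np
t=cv2.imread("pics/top0.png"); s=cv2.imread("pics/side0.png")
f=lambda a,w,h:cv2.resize(a,(w,h),interpolation=cv2.INTER_CUBIC)
a=f(t[190:310,115:220],350,400); b=f(t[240:310,350:495],450,217)
c=f(s[160:240,205:315],450,327)
o=np.zeros((560,800,3),np.uint8); o[:400,:350]=a; o[:217,350:]=b; o[220:547,350:]=c
cv2.imwrite("pics/crop.png",o)
```

```text
(no output)
```

View pics/crop.png

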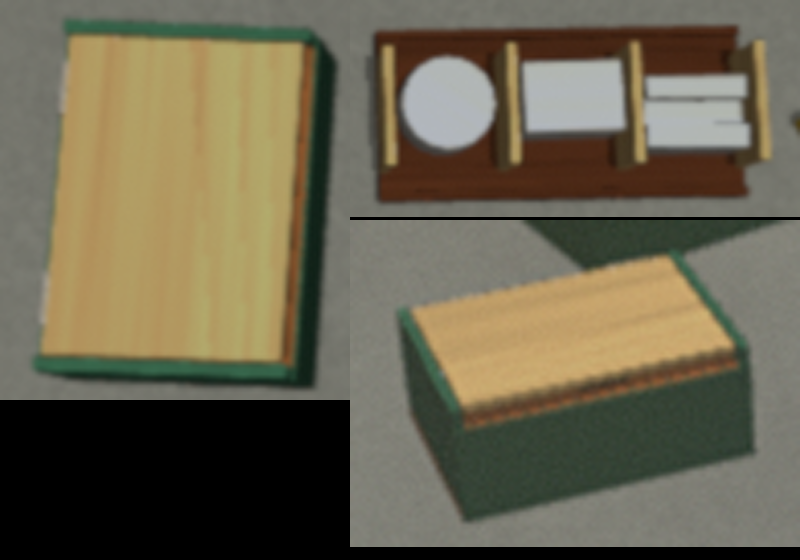

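The left crop shows hinge leaves on the case's left (world +y) edge, so the free edge is on the right (world -y). The rack crop confirms the silver block with a groove across its top in the right-hand bay.

```bash
cat > h.py <<'E'
import numpy as np, cv2
from scipy.spatial.transform import Rotation as R
def K(c):
    f=240/np.tan(np.radians(c["fovy"]/2)); return np.array([[f,0,c["cx"]],[0,f,c["cy"]],[0,0,1.]])
def ray(c,px,T=None):
    p=cv2.undistortPoints(np.array(px,float).reshape(-1,1,2),K(c),np.array(c["dist"])).reshape(-1,2)
    d=np.c_[p[:,0],-p[:,1],-np.ones(len(p))]
    if T is None: return np.array(c["eye"]), R.from_euler("xyz",c["rotation"],degrees=True).apply(d)
    return T[:3,3], d@T[:3,:3].T
def plane(c,px,z,T=None):
    e,d=ray(c,px,T); return e+d*((z-e[2])/d[:,2])[:,None]
def wristT(c,s):
    T=np.eye(4);T[:3,:3]=R.from_euler("xyz",s["eef_rot"],degrees=True).as_matrix();T[:3,3]=s["tcp_pos"]
    return T@c["hand_eye"]
def blobs(m,amin=100):
    cs,_=cv2.findContours(m,cv2.RETR_EXTERNAL,cv2.CHAIN_APPROX_NONE)
    return [k for k in cs if cv2.contourArea(k)>amin]
E
python3 - <<'E'
from plant import optics
from h import *
np.set_printoptions(precision=4,suppress=True)
c=optics.capture("top"); im=c["img"]; h=cv2.cvtColor(im,cv2.COLOR_BGR2HSV)
lid=cv2.inRange(h,(15,60,120),(30,255,255)); m=np.zeros_like(lid); m[190:310,115:215]=lid[190:310,115:215]
for k in blobs(m,2000):
    b=cv2.boxPoints(cv2.minAreaRect(k)); P=plane(c,b,.085); print("lid px",b.round(1).tolist(),"\n",P[:,:2],P.mean(0), np.linalg.norm(P[1]-P[0]),np.linalg.norm(P[2]-P[1]))
crn=np.array([(65,20),(318,32),(293,380),(35,372)])*0.3+[115,190]
P=plane(c,crn,.085);print("walls",P[:,:2],P.mean(0))
w=cv2.inRange(h,(0,0,140),(180,60,255)); m=np.zeros_like(w); m[245:305,355:490]=w[245:305,355:490]
for k in blobs(m,60):
    b=cv2.minAreaRect(k); P=plane(c,cv2.boxPoints(b),.062); print("w",b,P[:,:2].tolist(),P.mean(0))
rk=(h[...,0]<15)&(h[...,1]>120)&(h[...,2]<120); m=np.zeros_like(w); m[243:310,350:490]=rk[243:310,350:490]*255
for k in blobs(m,200):
    b=cv2.minAreaRect(k); P=plane(c,cv2.boxPoints(b),.012); print("rk",b,P[:,:2].tolist(),P.mean(0))
print(plane(c,[(350+x*.322,240+y*.322) for x,y in [(645-350,75),(748-350,75),(750-350,147),(648-350,150)]],.062))
E
```

```text
lid px [[126.5, 295.79998779296875], [133.3000030517578, 198.0], [206.60000610351562, 203.10000610351562], [199.6999969482422, 300.8999938964844]] 
 [[0.4582 0.3053]
 [0.643  0.3077]
 [0.6376 0.17  ]
 [0.4522 0.1715]] [0.5477 0.2386 0.085 ] 0.18477921226473112 0.13773885727230648
walls [[0.6469 0.3058]
 [0.6446 0.1632]
 [0.4466 0.1653]
 [0.4475 0.3062]] [0.5464 0.2351 0.085 ]
w ((460.5, 279.0), (14.0, 33.0), 90.0) [[0.5218596694625015, -0.286013885696737], [0.5237481394364247, -0.3488971881303532], [0.49691242066799085, -0.34839526207339155], [0.49501556781228456, -0.2857709106946057]] [ 0.5094 -0.3173  0.062 ]
w ((461.0, 267.5), (5.0, 30.0), 90.0) [[0.5354800588488502, -0.2899539309178626], [0.5371930427194539, -0.3472357395396398], [0.5275428162440865, -0.34706363817175734], [0.5258269599326212, -0.28986541899902485]] [ 0.5315 -0.3185  0.062 ]
w ((421.5, 270.5), (21.0, 31.0), 90.0) [[0.5428901577542478, -0.2133804924348207], [0.5446496069905901, -0.2728061422827192], [0.5041776507736458, -0.27253589893519226], [0.5024217777983933, -0.2134751502669997]] [ 0.5235 -0.243   0.062 ]
w (
[... 310 characters left out ...]
6, 291.3813171386719), (23.599571228027344, 117.03577423095703), 88.91908264160156) [[0.5060989053133143, -0.12867400252887606], [0.5174205189854184, -0.3613928480567046], [0.47055884016003346, -0.3613713800149786], [0.45932259135730485, -0.13028407624072447]] [ 0.4884 -0.2454  0.012 ]
rk ((416.27606201171875, 256.179931640625), (18.82691764831543, 114.1475830078125), 86.2218017578125) [[0.5668053689105498, -0.12599075537447302], [0.5888920299258031, -0.35470647249843834], [0.5507831054387321, -0.35656345195420336], [0.5288815559397233, -0.12908598037903263]] [ 0.5588 -0.2416  0.012 ]
[[ 0.5371 -0.288   0.062 ]
 [ 0.539  -0.3514  0.062 ]
 [ 0.4945 -0.3518  0.062 ]
 [ 0.4907 -0.2894  0.062 ]]
```

```bash
cat >> h.py <<'E'
def to(r,xyz,yaw,roll=180,pitch=0):
    s=r.get_state(); A=R.from_euler("xyz",s["eef_rot"],degrees=True); B=R.from_euler("xyz",[roll,pitch,yaw],degrees=True)
    print("xyz",(A.inv().apply(np.array(xyz)-s["tcp_pos"])/.03).round(3).tolist(),"rot",np.degrees((A.inv()*B).as_rotvec()).round(2).tolist())
E
python3 - <<'E'
from plant import r
from h import *
to(r,(.40,.36,.24),-90); to(r,(.546,.194,.12),-90)
E
```

```text
xyz [9.133, 7.049, -0.462] rot [0.06, -0.05, 72.59]
xyz [15.431, 10.867, 3.544] rot [0.06, -0.05, 72.59]
```

```bash
python3 -m crank '[{"xyz":[15.43,10.87,1.0],"delta_rot":[0,0,72.5],"claw":1},{"xyz":[15.43,10.87,1.0],"delta_rot":[0,0,72.5],"claw":1},{"xyz":[15.43,10.87,1.0],"delta_rot":[0,0,72.5],"claw":1},{"xyz":[15.43,10.87,1.0],"delta_rot":[0,0,72.5],"claw":1},{"xyz":[15.43,10.87,1.0],"delta_rot":[0,0,72.5],"claw":1},{"xyz":[15.43,10.87,1.0],"delta_rot":[0,0,72.5],"claw":1},{"xyz":[15.43,10.87,1.0],"delta_rot":[0,0,72.5],"claw":1},{"xyz":[15.43,10.87,1.0],"delta_rot":[0,0,72.5],"claw":1},{"xyz":[15.43,10.87,1.0],"delta_rot":[0,0,72.5],"claw":1},{"xyz":[15.43,10.87,1.0],"delta_rot":[0,0,72.5],"claw":1},{"xyz":[15.43,10.87,3.5],"delta_rot":[0,0,72.5],"claw":1},{"xyz":[15.43,10.87,3.5],"delta_rot":[0,0,72.5],"claw":1},{"xyz":[15.43,10.87,3.5],"delta_rot":[0,0,72.5],"claw":1},{"xyz":[15.43,10.87,3.5],"delta_rot":[0,0,72.5],"claw":1},{"xyz":[15.43,10.87,3.5],"delta_rot":[0,0,72.5],"claw":1},{"xyz":[15.43,10.87,3.5],"delta_rot":[0,0,72.5],"claw":1}]' 40
python3 - <<'E'
from plant import r
from h import *
s=r.get_state();print(s["joints"],s["eef_rot"]); to(r,(.546,.194,.09),-90.5)
E
```

```text
time_s: 2.15
tcp_pos: [0.5464, 0.1949, 0.1226]
eef_rot: [-179.9, 0.1, -89.9]
contact_force: [-0.4, -0.6, -0.3]
gripper_width: 0.0004
gripper_force: 0.0
[ 3.89373359e+01  1.67226098e+01 -1.95551028e+01  6.46932204e-03
 -5.36237711e+01 -3.88289015e+01] [-1.79919984e+02  5.77064752e-02 -8.98876929e+01]
xyz [0.03, 0.016, 1.087] rot [-0.08, 0.06, 0.61]
```

```bash
python3 -m crank '[{"xyz":[0.03,0,0.6],"delta_rot":[0,0,0.5],"claw":1},{"xyz":[0.03,0,1.1],"delta_rot":[0,0,0.5],"claw":1},{"xyz":[0.03,0,1.1],"delta_rot":[0,0,0.5],"claw":1},{"xyz":[0.03,0,1.2],"delta_rot":[0,0,0.5],"claw":1},{"xyz":[0.03,0,1.25],"delta_rot":[0,0,0.5],"claw":1},{"xyz":[0.03,0,1.3],"delta_rot":[0,0,0.5],"claw":1},{"xyz":[0.03,0,1.3],"delta_rot":[0,0,0.5],"claw":1}]'
```

```text
time_s: 3.02
tcp_pos: [0.5465, 0.1937, 0.0832]
eef_rot: [-179.9, 0.0, -90.4]
contact_force: [-0.7, -0.1, 5.1]
gripper_width: 0.0007
gripper_force: 2.3
```

```bash
python3 -m crank '[{"xyz":[0,0,0.04],"delta_rot":[0,0,0],"claw":1},{"xyz":[0,0,0.08],"delta_rot":[0,0,0],"claw":1},{"xyz":[0,0,0.08],"delta_rot":[0,0,0],"claw":1}]'; python3 -m crank '[{"xyz":[0,0,0.03],"delta_rot":[0,0,0],"claw":1},{"xyz":[0,0,0.06],"delta_rot":[0,0,0],"claw":1},{"xyz":[0,0,0.06],"delta_rot":[0,0,0],"claw":1}]'
```

```text
time_s: 3.4
tcp_pos: [0.5465, 0.1937, 0.0807]
eef_rot: [-179.9, 0.0, -90.4]
contact_force: [0.4, -0.4, 5.4]
gripper_width: 0.0004
gripper_force: 2.4
time_s: 3.78
tcp_pos: [0.5465, 0.1937, 0.0789]
eef_rot: [-179.9, 0.0, -90.4]
contact_force: [-0.3, -1.1, 5.6]
gripper_width: 0.0005
gripper_force: 2.9
```

```bash
python3 -m crank '[{"xyz":[0,0,0.03],"delta_rot":[0,0,0],"claw":1},{"xyz":[0,0,0.05],"delta_rot":[0,0,0],"claw":1},{"xyz":[0,0,0.05],"delta_rot":[0,0,0],"claw":1}]'
```

```text
time_s: 4.15
tcp_pos: [0.5466, 0.1938, 0.078]
eef_rot: [-179.9, 0.0, -90.4]
contact_force: [-2.6, -0.2, 11.8]
gripper_width: 0.0003
gripper_force: 5.7
```

Run:
```python
import numpy as np
y0,z0,yh,zh=.1938,.078,.301,.080
for k,t in enumerate(np.r_[np.linspace(-.02,.8,12),np.linspace(.87,1.6,12)]):
    rho=.117-.006*max(t,0)/1.4
    y=yh-rho*np.cos(t)+.004*np.sin(t)+.0095; z=zh+rho*np.sin(t)+.004*np.cos(t)
    print(round(t,2),round(-(y-y0)/.03,2),round(-(z-z0)/.03,2))
```

```text
-0.02 0.01 -0.12
0.05 -0.01 -0.41
0.13 -0.06 -0.7
0.2 -0.13 -0.98
0.28 -0.21 -1.25
0.35 -0.32 -1.52
0.43 -0.45 -1.78
0.5 -0.6 -2.03
0.58 -0.76 -2.26
0.65 -0.94 -2.48
0.73 -1.14 -2.69
0.8 -1.35 -2.88
0.87 -1.56 -3.04
0.94 -1.77 -3.18
1.0 -1.98 -3.31
1.07 -2.2 -3.42
1.14 -2.43 -3.51
1.2 -2.67 -3.59
1.27 -2.91 -3.66
1.33 -3.15 -3.7
1.4 -3.4 -3.74
1.47 -3.64 -3.75
1.53 -3.89 -3.75
1.6 -4.13 -3.73
```

```bash
python3 -m crank '[{"xyz":[0,0,-0.05],"delta_rot":[0,0,0],"claw":1},{"xyz":[0,0,-0.12],"delta_rot":[0,0,0],"claw":1},{"xyz":[0,0,-0.25],"delta_rot":[0,0,0],"claw":1},{"xyz":[-0.01,0,-0.41],"delta_rot":[0,0,0],"claw":1},{"xyz":[-0.03,0,-0.55],"delta_rot":[0,0,0],"claw":1},{"xyz":[-0.06,0,-0.70],"delta_rot":[0,0,0],"claw":1}]'
python3 - <<'E'
from plant import r,optics
import cv2
for i in range(3): print(r.get_state()["contact_force"])
c=optics.capture("side")["img"]; cv2.imwrite("pics/side1.png",cv2.resize(c[120:260,180:340],(640,560),interpolation=cv2.INTER_CUBIC))
E
```

```text
time_s: 4.9
tcp_pos: [0.5459, 0.1952, 0.098]
eef_rot: [180.0, -0.0, -90.4]
contact_force: [-0.4, -1.0, 0.0]
gripper_width: 0.0002
gripper_force: 0.4
[-0.36814191 -0.95237885  0.02976164]
[-0.36814191 -0.95237885  0.02976164]
[-0.36814191 -0.95237885  0.02976164]
```

View pics/side1.png

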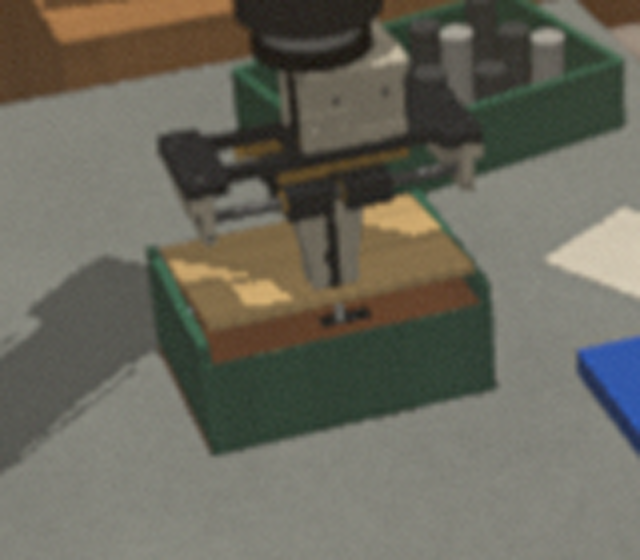

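The latch has let go. The lid has risen and rests against the fingertips at (330,285), with the latch visible in the gap at (345,318). I'll keep easing it up.

```bash
python3 -m crank '[{"xyz":[-0.07,0,-0.28],"delta_rot":[0,0,0],"claw":1},{"xyz":[-0.15,0,-0.55],"delta_rot":[0,0,0],"claw":1},{"xyz":[-0.26,0,-0.82],"delta_rot":[0,0,0],"claw":1},{"xyz":[-0.39,0,-1.08],"delta_rot":[0,0,0],"claw":1},{"xyz":[-0.54,0,-1.33],"delta_rot":[0,0,0],"claw":1},{"xyz":[-0.70,0,-1.56],"delta_rot":[0,0,0],"claw":1},{"xyz":[-0.88,0,-1.78],"delta_rot":[0,0,0],"claw":1},{"xyz":[-1.08,0,-1.99],"delta_rot":[0,0,0],"claw":1},{"xyz":[-1.29,0,-2.18],"delta_rot":[0,0,0],"claw":1},{"xyz":[-1.50,0,-2.34],"delta_rot":[0,0,0],"claw":1},{"xyz":[-1.71,0,-2.48],"delta_rot":[0,0,0],"claw":1},{"xyz":[-1.92,0,-2.61],"delta_rot":[0,0,0],"claw":1},{"xyz":[-2.14,0,-2.72],"delta_rot":[0,0,0],"claw":1},{"xyz":[-2.37,0,-2.81],"delta_rot":[0,0,0],"claw":1},{"xyz":[-2.61,0,-2.89],"delta_rot":[0,0,0],"claw":1},{"xyz":[-2.85,0,-2.96],"delta_rot":[0,0,0],"claw":1},{"xyz":[-3.09,0,-3.00],"delta_rot":[0,0,0],"claw":1},{"xyz":[-3.34,0,-3.04],"delta_rot":[0,0,0],"claw":1},{"xyz":[-3.58,0,-3.05],"delta_rot":[0,0,0],"claw":1},{"xyz":[-3.83,0,-3.05],"delta_rot":[0,0,0],"claw":1}]'
python3 -m crank '[{"xyz":[-0.25,0,0],"delta_rot":[0,0,0],"claw":1},{"xyz":[-0.5,0,0],"delta_rot":[0,0,0],"claw":1},{"xyz":[-0.75,0,0],"delta_rot":[0,0,0],"claw":1},{"xyz":[-1.0,0,0],"delta_rot":[0,0,0],"claw":1},{"xyz":[-1.3,0,0],"delta_rot":[0,0,0],"claw":1},{"xyz":[-1.6,0,0],"delta_rot":[0,0,0],"claw":1},{"xyz":[-2,0,0],"delta_rot":[0,0,0],"claw":1},{"xyz":[-2,0,0],"delta_rot":[0,0,0],"claw":1}]'
python3 - <<'E'
from plant import r,optics
import cv2
c=optics.capture("side")["img"]; cv2.imwrite("pics/side2.png",cv2.resize(c[60:260,150:350],(600,600),interpolation=cv2.INTER_CUBIC))
E
```

```text
time_s: 7.45
tcp_pos: [0.5469, 0.3107, 0.1893]
eef_rot: [180.0, -0.0, -90.4]
contact_force: [0.7, 0.1, 0.8]
gripper_width: 0.0008
gripper_force: 0.1
time_s: 8.45
tcp_pos: [0.5473, 0.3711, 0.1891]
eef_rot: [180.0, -0.0, -90.4]
contact_force: [0.7, -0.4, 0.5]
gripper_width: 0.0005
gripper_force: 0.0
```

View pics/side2.png

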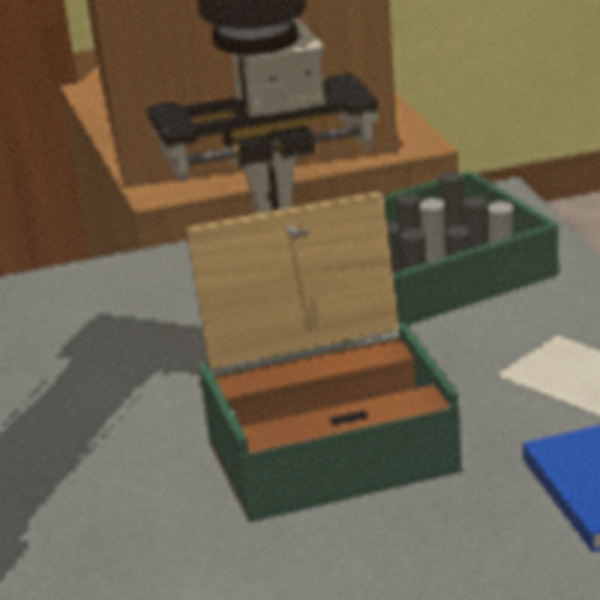

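The lid stands open, past upright, at (290,270) in the picture, with the hand behind it and the channel exposed. Next I raise the arm and go over the rack.

```bash
python3 -m crank '[{"xyz":[-0.3,0,-2],"delta_rot":[0,0,0],"claw":0},{"xyz":[-0.3,0,-4],"delta_rot":[0,0,0],"claw":0},{"xyz":[-0.3,0,-4.2],"delta_rot":[0,0,0],"claw":0},{"xyz":[23,1,-4.2],"delta_rot":[0,0,-3],"claw":0},{"xyz":[23,1,-4.2],"delta_rot":[0,0,-3],"claw":0},{"xyz":[23,1,-4.2],"delta_rot":[0,0,-3],"claw":0},{"xyz":[23,1,-4.2],"delta_rot":[0,0,-3],"claw":0},{"xyz":[23,1,-4.2],"delta_rot":[0,0,-3],"claw":0},{"xyz":[23,1,-4.2],"delta_rot":[0,0,-3],"claw":0},{"xyz":[23,1,-4.2],"delta_rot":[0,0,-3],"claw":0},{"xyz":[23,1,-4.2],"delta_rot":[0,0,-3],"claw":0},{"xyz":[23,1,-4.2],"delta_rot":[0,0,-3],"claw":0},{"xyz":[23,1,-4.2],"delta_rot":[0,0,-3],"claw":0},{"xyz":[23,1,-3],"delta_rot":[0,0,-3],"claw":0},{"xyz":[23,1,-1],"delta_rot":[0,0,-3],"claw":0},{"xyz":[23,1,-1],"delta_rot":[0,0,-3],"claw":0},{"xyz":[23,1,-1],"delta_rot":[0,0,-3],"claw":0},{"xyz":[23,1,-1],"delta_rot":[0,0,-3],"claw":0}]'
python3 - <<'E'
from plant import r,optics
from h import *
np.set_printoptions(precision=4,suppress=True)
s=r.get_state(); c=optics.capture("wrist"); cv2.imwrite("pics/w1.png",c["img"]); T=wristT(c,s)
np.savez("w1.npz",T=T); print(T[:3,3])
g=c["img"].copy(); h=cv2.cvtColor(g,cv2.COLOR_BGR2HSV)
w=cv2.inRange(h,(0,0,140),(180,50,255))
for k in blobs(w,1500):
    b=cv2.minAreaRect(k); P=plane(c,cv2.boxPoints(b),.062,T); print(b,P[:,:2].tolist(),P.mean(0))
E
```

```text
time_s: 10.75
tcp_pos: [0.5138, -0.3193, 0.2219]
eef_rot: [-179.8, -0.1, -87.3]
contact_force: [0.0, 0.3, -0.1]
gripper_width: 0.088
gripper_force: 0.0
[ 0.5165 -0.4031  0.3786]
((37.30092239379883, 212.1678466796875), (84.20513916015625, 122.72450256347656), 7.352379322052002) [[0.8762390946123236, -0.25653306351064875], [0.8253948578012834, -0.3851308092035476], [0.7408194153195709, -0.37679562158168245], [0.7799863247024212, -0.24957584772728528]] [ 0.8056 -0.317   0.062 ]
```

View pics/w1.png

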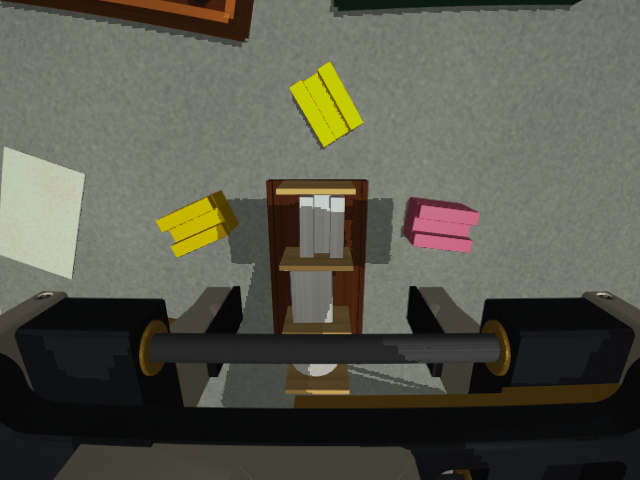

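The wrist view shows the grooved block at (299–345, 196–258) in the rack's end bay, with the groove running vertically at (322,225), between partitions at rows 188 and 258. I'll compute its pose from this view.

Run:
```python
from plant import r,optics
from h import *
np.set_printoptions(precision=4,suppress=True)
s=r.get_state(); c=optics.capture("wrist"); T=wristT(c,s)
P=plane(c,[(300,196),(345,196),(345,257),(299,258)],.062,T); print(P[:,:2],P.mean(0))
Q=plane(c,[(276,188),(356,188),(350,270),(280,270)],.072,T); print(Q[:,:2])
g=c["img"][190:262,292:352].mean(2); print(g[20:50].mean(0).round().tolist())
to(r,(.515,-.319,.0255),-87.3)
```

```text
[[ 0.538  -0.3475]
 [ 0.4953 -0.3496]
 [ 0.4913 -0.288 ]
 [ 0.5375 -0.2847]] [ 0.5155 -0.3175  0.062 ]
[[ 0.5595 -0.3557]
 [ 0.4864 -0.3591]
 [ 0.4863 -0.2783]
 [ 0.5553 -0.2749]]
[24.0, 24.0, 24.0, 23.0, 23.0, 24.0, 26.0, 53.0, 114.0, 117.0, 117.0, 117.0, 119.0, 120.0, 117.0, 115.0, 114.0, 114.0, 114.0, 114.0, 112.0, 95.0, 102.0, 116.0, 115.0, 115.0, 114.0, 114.0, 114.0, 114.0, 113.0, 112.0, 116.0, 119.0, 121.0, 122.0, 122.0, 115.0, 98.0, 126.0, 125.0, 125.0, 121.0, 123.0, 124.0, 121.0, 120.0, 119.0, 119.0, 119.0, 118.0, 107.0, 50.0, 32.0, 34.0, 35.0, 36.0, 36.0, 34.0, 26.0]
xyz [-0.009, -0.024, 6.537] rot [-0.19, -0.07, -0.02]
```

```bash
python3 -m crank '[{"xyz":[-0.04,-0.04,2],"delta_rot":[0,0,0],"claw":0},{"xyz":[-0.04,-0.04,4],"delta_rot":[0,0,0],"claw":0},{"xyz":[-0.04,-0.04,5.2],"delta_rot":[0,0,0],"claw":0},{"xyz":[-0.04,-0.04,6.0],"delta_rot":[0,0,0],"claw":0},{"xyz":[-0.04,-0.04,6.5],"delta_rot":[0,0,0],"claw":0},{"xyz":[-0.04,-0.04,6.5],"delta_rot":[0,0,0],"claw":0},{"xyz":[-0.04,-0.04,6.5],"delta_rot":[0,0,0],"claw":1},{"xyz":[-0.04,-0.04,6.5],"delta_rot":[0,0,0],"claw":1},{"xyz":[-0.04,-0.04,6.5],"delta_rot":[0,0,0],"claw":1},{"xyz":[-0.04,-0.04,6.5],"delta_rot":[0,0,0],"claw":1},{"xyz":[-0.04,-0.04,6.5],"delta_rot":[0,0,0],"claw":1},{"xyz":[-0.04,-0.04,6.5],"delta_rot":[0,0,0],"claw":1}]' 25
```

```text
time_s: 12.35
tcp_pos: [0.5143, -0.3184, 0.0247]
eef_rot: [-179.9, -0.0, -87.4]
contact_force: [2.2, -0.4, 0.8]
gripper_width: 0.0439
gripper_force: 25.0
```

```bash
python3 -m crank '[{"xyz":[0,0,-1],"delta_rot":[0,0,0],"claw":1},{"xyz":[0,0,-2.5],"delta_rot":[0,0,0],"claw":1},{"xyz":[0,0,-4],"delta_rot":[0,0,0],"claw":1},{"xyz":[-1.5,0,-4.5],"delta_rot":[0,0,-10],"claw":1},{"xyz":[-3,0,-4.5],"delta_rot":[0,0,-20],"claw":1},{"xyz":[-4.5,0,-4.5],"delta_rot":[0,0,-30],"claw":1},{"xyz":[-6,0,-4.5],"delta_rot":[0,0,-40],"claw":1},{"xyz":[-7.5,0,-4.5],"delta_rot":[0,0,-50],"claw":1},{"xyz":[-9,0,-4.5],"delta_rot":[0,0,-60],"claw":1},{"xyz":[-10.5,0,-4.5],"delta_rot":[0,0,-70],"claw":1},{"xyz":[-11.3,0,-4.5],"delta_rot":[0,0,-80],"claw":1},{"xyz":[-11.3,0,-3.5],"delta_rot":[0,0,-87],"claw":1},{"xyz":[-11.3,0,-2],"delta_rot":[0,0,-87],"claw":1},{"xyz":[-11.3,0,-0.8],"delta_rot":[0,0,-87],"claw":1},{"xyz":[-11.3,0,0],"delta_rot":[0,0,-87],"claw":1},{"xyz":[-11.3,0,0.2],"delta_rot":[0,0,-87],"claw":1},{"xyz":[-11.3,0,0.32],"delta_rot":[0,0,-87],"claw":1},{"xyz":[-11.3,0,0.32],"delta_rot":[0,0,-87],"claw":1}]'; python3 -m crank '[{"xyz":[0,0,0.04],"delta_rot":[0,0,0],"claw":1},{"xyz":[0,0,0.08],"delta_rot":[0,0,0],"claw":1},{"xyz":[0,0,0.08],"delta_rot":[0,0,0],"claw":1}]'
```

```text
time_s: 14.6
tcp_pos: [0.4986, 0.0205, 0.0154]
eef_rot: [-180.0, -0.1, -0.4]
contact_force: [0.6, -0.3, -3.1]
gripper_width: 0.0438
gripper_force: 25.0
time_s: 14.98
tcp_pos: [0.4985, 0.0205, 0.0126]
eef_rot: [-180.0, -0.0, -0.4]
contact_force: [0.2, -0.4, -2.1]
gripper_width: 0.0441
gripper_force: 25.0
```

```bash
python3 -m crank '[{"xyz":[0,0,0.02],"delta_rot":[0,0,0],"claw":0},{"xyz":[0,0,0.02],"delta_rot":[0,0,0],"claw":0},{"xyz":[0,0,0.02],"delta_rot":[0,0,0],"claw":0},{"xyz":[0,0,0.02],"delta_rot":[0,0,0],"claw":0},{"xyz":[0,0,0.02],"delta_rot":[0,0,0],"claw":0},{"xyz":[0,0,0.02],"delta_rot":[0,0,0],"claw":0},{"xyz":[0,0,-1.5],"delta_rot":[0,0,0],"claw":0},{"xyz":[0,0,-4],"delta_rot":[0,0,10],"claw":0},{"xyz":[0,0,-5.5],"delta_rot":[0,0,20],"claw":0},{"xyz":[0,0,-5.5],"delta_rot":[0,0,30],"claw":0},{"xyz":[0,0,-5.5],"delta_rot":[0,0,40],"claw":0},{"xyz":[0,0,-5.5],"delta_rot":[0,0,50],"claw":0},{"xyz":[0,0,-5.5],"delta_rot":[0,0,60],"claw":0},{"xyz":[0,0,-5.5],"delta_rot":[0,0,70],"claw":0},{"xyz":[0,0,-5.5],"delta_rot":[0,0,80],"claw":0},{"xyz":[0,0,-5.5],"delta_rot":[0,0,90],"claw":0},{"xyz":[0,0,-5.5],"delta_rot":[0,0,90],"claw":0},{"xyz":[0,0,-5.5],"delta_rot":[0,0,90],"claw":0}]'
python3 - <<'E'
from plant import r,optics
from h import *
np.set_printoptions(precision=4,suppress=True)
c=optics.capture("top"); g=c["img"]; h=cv2.cvtColor(g,cv2.COLOR_BGR2HSV); print(r.get_state()["eef_rot"],r.get_state()["tcp_pos"])
s=optics.capture("side")["img"]
cv2.imwrite("pics/both.png",np.hstack([cv2.resize(g[150:330,100:340],(480,360)),cv2.resize(s[60:360,180:400],(264,360))]))
E
```

```text
time_s: 17.23
tcp_pos: [0.4982, 0.0203, 0.1774]
eef_rot: [-180.0, 0.0, -90.2]
contact_force: [0.5, -0.2, 0.0]
gripper_width: 0.0875
gripper_force: 0.0
[-179.9977    0.0017  -90.2252] [0.4982 0.0203 0.1774]
```

View pics/both.png

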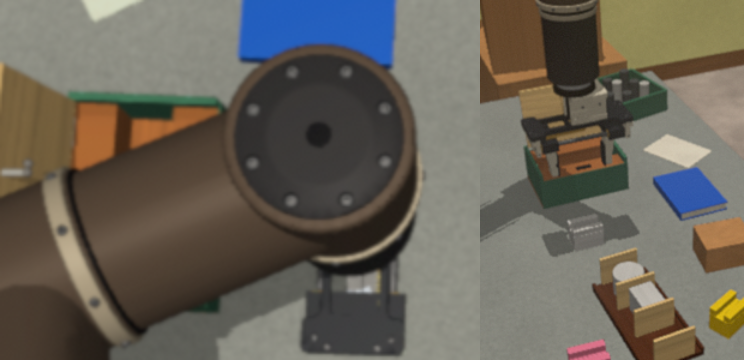

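The side picture shows the block upright on the bench at (585,230), the lid still open and the rack's other items in place. Next I regrip it across its 62 mm.

```bash
python3 -m crank '[{"xyz":[0,0,1.5],"delta_rot":[0,0,0],"claw":0},{"xyz":[0,0,3],"delta_rot":[0,0,0],"claw":0},{"xyz":[0,0,4.2],"delta_rot":[0,0,0],"claw":0},{"xyz":[0,0,5],"delta_rot":[0,0,0],"claw":0},{"xyz":[0,0,5.3],"delta_rot":[0,0,0],"claw":0},{"xyz":[0,0,5.3],"delta_rot":[0,0,0],"claw":0},{"xyz":[0,0,5.3],"delta_rot":[0,0,0],"claw":1},{"xyz":[0,0,5.3],"delta_rot":[0,0,0],"claw":1},{"xyz":[0,0,5.3],"delta_rot":[0,0,0],"claw":1},{"xyz":[0,0,5.3],"delta_rot":[0,0,0],"claw":1},{"xyz":[0,0,5.3],"delta_rot":[0,0,0],"claw":1},{"xyz":[0,0,5.3],"delta_rot":[0,0,0],"claw":1}]' 25
python3 - <<'E'
from plant import r,optics
from h import *
print(r.get_state()["contact_force"])
to(r,(.50,.02,.25),-90.5)
to(r,(.546,.235,.25),-90.5)
E
```

```text
time_s: 18.82
tcp_pos: [0.4982, 0.0204, 0.0189]
eef_rot: [-180.0, 0.0, -90.4]
contact_force: [-3.3, 0.4, 6.1]
gripper_width: 0.0616
gripper_force: 25.0
[-3.31611099  0.43759798  6.0906982 ]
xyz [0.011, -0.063, -7.704] rot [-0.01, 0.0, 0.1]
xyz [-7.166, -1.546, -7.704] rot [-0.01, 0.0, 0.1]
```

```bash
python3 -m crank '[{"xyz":[0,0,-1],"delta_rot":[0,0,0],"claw":1},{"xyz":[0,0,-3],"delta_rot":[0,0,0],"claw":1},{"xyz":[1.5,0,-5],"delta_rot":[0,0,0],"claw":1},{"xyz":[3.5,0,-7],"delta_rot":[0,0,0],"claw":1},{"xyz":[5.5,0,-7],"delta_rot":[0,0,0],"claw":1},{"xyz":[6,0,-7],"delta_rot":[0,0,0],"claw":1},{"xyz":[6,0,-7],"delta_rot":[0,0,0],"claw":1}]'
python3 - <<'E'
from plant import r,optics
from h import *
g=optics.capture("top")["img"]; cv2.imwrite("pics/top3.png",g)
cv2.imwrite("pics/c3.png",cv2.resize(g[180:320,90:230],(700,700)[:2] and (600,600),interpolation=cv2.INTER_CUBIC))
E
```

```text
time_s: 19.7
tcp_pos: [0.4964, -0.1618, 0.2284]
eef_rot: [-180.0, 0.0, -90.6]
contact_force: [-1.0, 0.8, -3.7]
gripper_width: 0.0619
gripper_force: 25.0
```

View pics/c3.png

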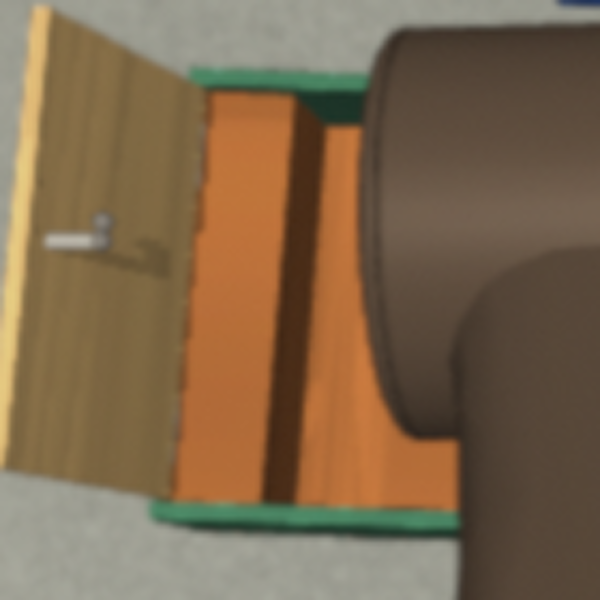

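The top view shows the +y rail's inner top edge from crop (295,97) to (262,500), and its foot on the channel floor from (325,125) to (296,503). I'll turn those into the channel's centre line.

Run:
```python
from plant import r,optics
from h import *
np.set_printoptions(precision=4,suppress=True)
c=optics.capture("top"); f=140/600
q=lambda L:[(90+x*f,180+y*f) for x,y in L]
print(plane(c,q([(295,97),(262,500)]),.070)); print(plane(c,q([(325,125),(296,503)]),.008))
print("walls outer",plane(c,q([(192,70),(152,518)]),.085))
# gradient refine along rows
g=c["img"].astype(float).sum(2); t=[];b=[]
for row in range(212,294,4):
    d=np.diff(g[row,140:175]); i=d.argmin(); j=d.argmax(); t.append((140+i+.5,row)); b.append((140+j+.5,row))
for L,z in((t,.07),(b,.008)):
    P=plane(c,L,z); k=np.polyfit(P[:,0]-.546,P[:,1],1); print(z,"y at x=.546",k[1],"slope deg",np.degrees(np.arctan(k[0])),np.std(P[:,1]-np.polyval(k,P[:,0]-.546)))
to(r,(.546,.236,.24),-90.5)
```

```text
[[0.6391 0.2636 0.07  ]
 [0.4588 0.2646 0.07  ]]
[[0.6407 0.2652 0.008 ]
 [0.4626 0.2657 0.008 ]]
walls outer [[0.6463 0.3052 0.085 ]
 [0.4488 0.3064 0.085 ]]
0.07 y at x=.546 0.2653518766294874 slope deg -0.44172802062250066 0.0005061058948456998
0.008 y at x=.546 0.2660220085024706 slope deg -0.19846725472132654 0.000564060897819676
xyz [-13.209, -1.541, -0.405] rot [0.07, 0.03, -0.0]
```

```bash
python3 -m crank '[{"xyz":[-1.5,-0.2,0],"delta_rot":[0,0,0],"claw":1},{"xyz":[-3.4,-0.4,0],"delta_rot":[0,0,0],"claw":1},{"xyz":[-5.3,-0.6,0],"delta_rot":[0,0,0],"claw":1},{"xyz":[-7.2,-0.8,0],"delta_rot":[0,0,0],"claw":1},{"xyz":[-9,-1,0],"delta_rot":[0,0,0],"claw":1},{"xyz":[-10.8,-1.2,0],"delta_rot":[0,0,0],"claw":1},{"xyz":[-12.2,-1.4,0],"delta_rot":[0,0,0],"claw":1},{"xyz":[-13,-1.54,0],"delta_rot":[0,0,0],"claw":1},{"xyz":[-13.25,-1.54,0.5],"delta_rot":[0,0,0],"claw":1},{"xyz":[-13.25,-1.54,2],"delta_rot":[0,0,0],"claw":1},{"xyz":[-13.25,-1.54,3.5],"delta_rot":[0,0,0],"claw":1},{"xyz":[-13.25,-1.54,4.3],"delta_rot":[0,0,0],"claw":1},{"xyz":[-13.25,-1.54,4.3],"delta_rot":[0,0,0],"claw":1},{"xyz":[-13.25,-1.54,4.3],"delta_rot":[0,0,0],"claw":1}]'
python3 - <<'E'
from plant import r,optics
from h import *
to(r,(.546,.237,.09),-90.5)
c=optics.capture("wrist")["img"]; s=optics.capture("side")["img"]
cv2.imwrite("pics/d.png",np.hstack([cv2.resize(c,(400,300)),cv2.resize(s[90:240,190:340],(300,300),interpolation=cv2.INTER_CUBIC)]))
E
```

```text
time_s: 21.55
tcp_pos: [0.5464, 0.2374, 0.1002]
eef_rot: [-179.9, 0.0, -90.4]
contact_force: [0.3, -0.4, -3.4]
gripper_width: 0.0616
gripper_force: 25.0
xyz [0.014, 0.015, 0.341] rot [-0.05, 0.02, 0.09]
```

View pics/d.png

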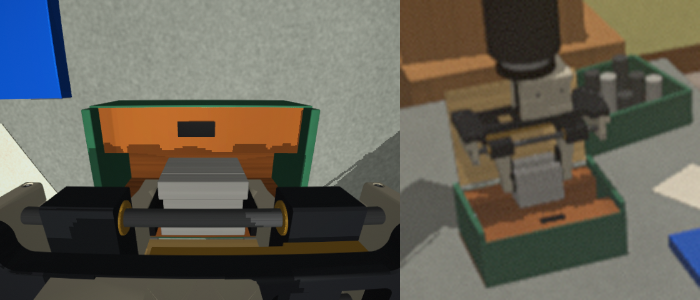

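The wrist view shows the block at (203,190), centred above the channel between the end walls, and the side view agrees. I'll lower it gently.

```bash
python3 -m crank '[{"xyz":[0.01,0,0.4],"delta_rot":[0,0,0],"claw":1},{"xyz":[0.01,0,0.7],"delta_rot":[0,0,0],"claw":1},{"xyz":[0.01,0,0.9],"delta_rot":[0,0,0],"claw":1},{"xyz":[0.01,0,1.1],"delta_rot":[0,0,0],"claw":1},{"xyz":[0.01,0,1.1],"delta_rot":[0,0,0],"claw":1}]'
python3 -m crank '[{"xyz":[0,0,0.25],"delta_rot":[0,0,0],"claw":1},{"xyz":[0,0,0.5],"delta_rot":[0,0,0],"claw":1},{"xyz":[0,0,0.75],"delta_rot":[0,0,0],"claw":1},{"xyz":[0,0,1.0],"delta_rot":[0,0,0],"claw":1},{"xyz":[0,0,1.15],"delta_rot":[0,0,0],"claw":1},{"xyz":[0,0,1.15],"delta_rot":[0,0,0],"claw":1}]'
```

```text
time_s: 22.28
tcp_pos: [0.5458, 0.2372, 0.0657]
eef_rot: [180.0, -0.0, -90.4]
contact_force: [-1.2, 0.9, -3.2]
gripper_width: 0.0617
gripper_force: 25.0
time_s: 23.02
tcp_pos: [0.5459, 0.2372, 0.0314]
eef_rot: [180.0, -0.0, -90.4]
contact_force: [-0.5, 0.5, -4.5]
gripper_width: 0.0614
gripper_force: 25.0
```

```bash
python3 -m crank '[{"xyz":[0,0,0.06],"delta_rot":[0,0,0],"claw":1},{"xyz":[0,0,0.12],"delta_rot":[0,0,0],"claw":1},{"xyz":[0,0,0.15],"delta_rot":[0,0,0],"claw":1},{"xyz":[0,0,0.15],"delta_rot":[0,0,0],"claw":1}]'
```

```text
time_s: 23.52
tcp_pos: [0.546, 0.2372, 0.0273]
eef_rot: [-180.0, 0.0, -90.4]
contact_force: [0.9, 0.3, -4.4]
gripper_width: 0.0618
gripper_force: 25.0
```

```bash
python3 -m crank '[{"xyz":[0,0,0.03],"delta_rot":[0,0,0],"claw":1},{"xyz":[0,0,0.03],"delta_rot":[0,0,0],"claw":1},{"xyz":[0,0,0.05],"delta_rot":[0,0,0],"claw":1},{"xyz":[0,0,0.05],"delta_rot":[0,0,0],"claw":1}]'
```

```text
time_s: 24.02
tcp_pos: [0.546, 0.2373, 0.0269]
eef_rot: [-180.0, 0.0, -90.4]
contact_force: [-3.4, -1.1, 8.3]
gripper_width: 0.0617
gripper_force: 25.0
```

The block is seated (8 N upward at the expected height). I'll release and withdraw.

```bash
python3 -m crank '[{"xyz":[0,0,-0.03],"delta_rot":[0,0,0],"claw":1},{"xyz":[0,0,-0.03],"delta_rot":[0,0,0],"claw":0},{"xyz":[0,0,-0.03],"delta_rot":[0,0,0],"claw":0},{"xyz":[0,0,-0.03],"delta_rot":[0,0,0],"claw":0},{"xyz":[0,0,-0.03],"delta_rot":[0,0,0],"claw":0},{"xyz":[0,0,-0.03],"delta_rot":[0,0,0],"claw":0},{"xyz":[0,0,-0.8],"delta_rot":[0,0,0],"claw":0},{"xyz":[0,0,-1.8],"delta_rot":[0,0,0],"claw":0},{"xyz":[0,0,-3.5],"delta_rot":[0,0,0],"claw":0},{"xyz":[0,0,-5.5],"delta_rot":[0,0,0],"claw":0},{"xyz":[3,0,-7],"delta_rot":[0,0,0],"claw":0},{"xyz":[5,0,-7],"delta_rot":[0,0,0],"claw":0},{"xyz":[5,0,-7],"delta_rot":[0,0,0],"claw":0}]'
python3 - <<'E'
from plant import r,optics
from h import *
c=optics.capture("top")["img"]; s=optics.capture("side")["img"]
cv2.imwrite("pics/e.png",np.hstack([cv2.resize(c[180:320,80:240],(400,350)),cv2.resize(s[120:240,190:340],(400,350),interpolation=cv2.INTER_CUBIC)]))
E
```

```text
time_s: 25.65
tcp_pos: [0.5447, 0.085, 0.2371]
eef_rot: [-179.9, 0.0, -90.5]
contact_force: [-0.0, -0.0, 0.1]
gripper_width: 0.0874
gripper_force: 0.0
```

View pics/e.png

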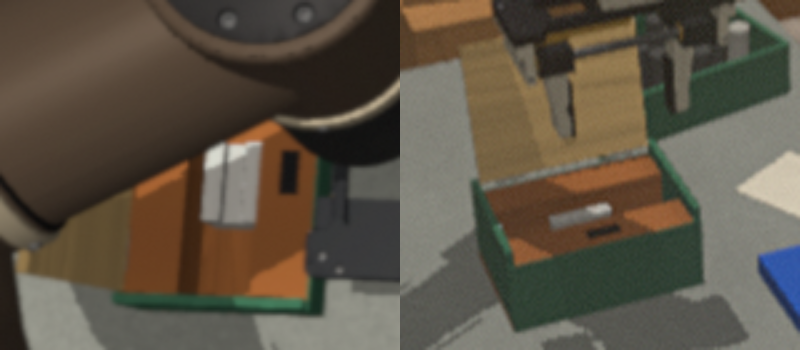

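The block sits level in the channel, below the rail tops, at (232,185) in the top view and (580,215) in the side view. The lid is open and the gripper is clear.

```bash
python3 -c "
from plant import job
print(job.close_job())"
```

```text
the job is handed in; nothing more can be done
None
```

I handed the job in at about 26 s, with the grooved block released upright on the channel floor, the lid standing open and no other item touched; the hand-in returned no verdict.

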